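Bolt the sprung gate of the transfer box open

TASK

Swing the sprung gate of the small-animal transfer box open towards you, keep holding it against its spring, and slide the gate's bolt outward all the way into the notch of the curved keeper, so that the gate stays open by itself when you let go. Do not let the gate snap back, and leave the things standing around where they are.

Things in the scene. Friction and masses are not known exactly. Their poses are not given: they have to be found in the camera images.
- transfer_box: Fixed grey metal box (95 mm deep, 190 wide, roof at z 80) on a 6 mm plate 285 x 245 mm. Origin: foot of the gate's vertical hinge axis, at worktop height, front left corner of the box seen from the robot. x points from the gate into the box (yaw 0: away from the robot), y left, z up. The shut gate, a barred steel frame 146 mm long, up to z 76, runs from the hinge along -y.
- keeper_track (a point): Fixed to the box: middle of the range where the notch can be, 160 mm from the hinge axis at gate angle 0.875, z 84. The keeper is a curved black shoe on pillars round the axis, z 72 to 96 mm (pillar heads to 100), inner face at radius 160. It is clamped elsewhere each time: its one notch lies at a gate angle from 0.70 to 1.05 rad, not measured: find it by sight or touch.
- keeper_top (a point): Fixed to the box, 16 mm above keeper_track. The keeper's notch is 17 mm wide, 27 mm deep, open to the hinge axis. Right past it (wider opening) the inner face stands 4 mm proud for 16 mm: a stop for a bolt tip pressed lightly outward. Elsewhere the plain face stops the bolt at 8 mm of travel. The shoe reaches from 0.62 rad before the notch to 0.55 rad past it.
- gate (a joint): Angle of the sprung gate, rad. 0 = shut; grows as its free end swings out of the box front towards the robot (clockwise from above), to a stop at 1.22. At angle a the gate points from the hinge along (-sin a, -cos a) in the box's x, y. A torsion spring shuts it: 0.4 N m at 0, plus 0.5 N m per rad (at the notch 7 to 8 N at the thumb plate). Let go, it snaps shut.
- gate_bolt (a joint): Travel of the bolt along the gate's top, m. 0 = drawn back (tip 152 mm from the hinge axis), grows outward, away from the hinge, to an end stop at 0.030; starts between 0 and 0.004. Friction of about 1.5 N keeps it where it is. A steel rod of 10 mm diameter with a round end, axis at z 84 mm.
- thumb_corner (a point): Inner corner, z 114 mm, of the aluminium thumb plate that stands on the bolt and moves with it: in plan an L, 5 mm thick, z 94 to 139. The long leg runs from the corner 65 mm along the gate towards the hinge. The point lies on the long leg's box-side face, 2.5 mm from the gate's middle plane, 136 mm from the hinge axis with the bolt drawn back.
- thumb_end (a point): Outer end of the thumb plate's short leg (32 mm long), level with thumb_corner; the leg points from the corner square to the gate, to the box side. Push the long leg's box-side face to swing the gate open, and the short leg's face that looks to the hinge to slide the bolt outward. Closed fingertips at z 108 to 112 mm fit in the L and clear keeper and roof.
- specimen_cup: Specimen cup with yellow lid, 64 x 65 x 74 mm, bystander; origin under its centre.
- tape_roll: Roll of brown tape, 92 x 90 x 48 mm, bystander; origin under its centre.
- bench_timer: White bench timer, 64 x 68 x 21 mm, bystander; origin under its centre.
- marker: Felt marker, 132 mm long, lying, bystander; origin under its centre.

How it is judged:
By the outcome, as a careful person would: the job done as asked, in the order asked, and still so for the second after the job is handed in, with the robot touching nothing.
It also fails if it takes over 58 s, if anything falls off the work surface, if the arm or the gripper's body presses on something with over 40 N, if the wrist force passes 120 N, or if a joint passes its speed limit or range.

ROBOT

A 6-joint arm with a two-finger parallel gripper is mounted at the origin on a cart in front of the work surface, level with it; the furniture and walls round the work are solid. World frame = base frame: x ahead of the robot, y to its left, z up, the work surface at z = 0. Lengths are in m, angles in rad, forces in N, time in s.
With the tool pointing down it reaches from about 0.375 to 0.9 m from the base axis. Payload 3.1 kg.
Tool frame: the origin (TCP) lies on the centre line of the jaws, within the pads' length; the fingertips stand 8 mm ahead of it and the grasp point (between the pads) lies 11 mm behind it; z points along the fingers, y is the line along which they close (so a half turn about z gives the same grasp; the last joint's range is limited). The gripper opens to 87 mm and grips with 3 to 60 N. Pads are 19 mm wide; open, the fingers measure 117 mm over their backs; the gripper's body (75 mm by 190 mm) begins 51 mm behind the grasp point.
Start: joints at [-1.516, 0.527, 1.433, -0, 1.181, -0.178], TCP at [0.145, -0.608, 0.231] pointing down, gripper open.
Joint ranges: [-3.08, 3.08], [-0.75, 2.2], [0.22, 2.44], [-1.43, 4.57], [0, 2.65], [-2.85, 2.85]. Speed limits (rad/s): [2.79, 2.79, 3.14, 3.14, 3.14, 3.14].

INTERFACE

Orientations are given as a unit quaternion [x, y, z, w].
In Python, from rig import robot gives the robot as it stands. The module is installed in compiled form; this text tells all that it offers.
- The arm moves only by the tool send_rows, never from a script. Its argument "increments" is one flat list of numbers, 7 for each row, row after row: the turn, a rotation vector about the world's x, y, z in rad, then the shift along the world's x, y, z in cm, then the opening, from 0 (shut) to 1 (fully open). A call has 1 to 20 rows; each row shifts and turns the commanded pose from where the row before left it; what a row does not reach is not made up. A row lasts 1/12 s, in which the tool goes at most 41.7 mm and 7.16 degrees, less where a joint would pass 70% of its speed; a pose out of reach is approached as far as the arm can. A call is refused whole if a number of a shift passes 4.17 or a number of a turn 0.125, either way. A call with a gripper value outside its range is refused whole. The fingers move at their own pace and stop on an object; "newtons" is the grip in N (left out, the last holds). Time passes only in rows, so rows that do not move let the fingers close. It gives the time, the measured TCP pose, the force, the opening and the grip force at its end, in the units of the state.
- robot.get_obs(): the state, without advancing time (a new reading comes with each control period).
- robot.camera(name): name is "side" or "top" or "wrist"; returns a dict with "image" (384x512x3 uint8, red, green, blue), "range_z" (384x512 float32, m along the optical axis (not along the pixel's ray), 0 where there is no reading), "fx", "fy", "cx", "cy" (pixels), "R" (3x3) and "t" (3): a world point X has camera coordinates R X + t. Camera axes: x right, y down, z forward; pixel columns grow to the right and rows downward; lengths in m; the calibration is good to about 2 mm. A picture is of the moment at which its call begins.
- robot.hand_in(): hands the job in; it is judged then, once.
The state is a dict: "time": time; "q": joint angles; "joint_velocities": joint speeds; "joint_torque": joint torques, N m; "position": TCP position; "tool_rot": TCP orientation; "ft_force": force on the tool from outside, world axes, zero at the start; "moment": the same for the moment, N m; "grip_width": finger opening in m; "grip_force": force on a finger pad.
Only numpy, scipy, OpenCV 4.12 (cv2) and the standard library are available. Lean on these libraries where they do the work, as an engineer would, in place of code of your own. Each camera call takes 0.05 s, during which the arm holds its last target. There are 200 camera calls.

## Working session

There is one attempt and no reset: what is moved stays moved. The work goes in short steps, Python scripts to look and compute and a tool call to move; the robot and the scene stay as the last step left them, time stands still between calls to the robot, and variables do not carry over. Pictures are saved under pics/ and viewed, at most 10 in all, crops included, and the job is handed in when it is done.

Besides the shell and the picture viewer there is one more tool, called after "Request:" as name(argument=value, ...) on one line, values as JSON. send_rows: Moves the arm, as the interface text tells. Its arguments: {"type":"object","properties":{"increments":{"type":"array"},"newtons":{"type":"number"}},"required":["increments"]}

```bash
mkdir -p pics; cat > h.py <<'E'
import numpy as np, cv2
from rig import robot
def snap(n):
    c=robot.camera(n); c['n']=n; np.savez(f'pics/{n}.npz',**{k:v for k,v in c.items() if k!='n'}); return c
def cloud(c):
    z=c['range_z']; v,u=np.mgrid[:384,:512]
    P=np.stack([(u-c['cx'])/c['fx']*z,(v-c['cy'])/c['fy']*z,z],-1)
    W=(P-c['t'])@c['R']; W[z==0]=np.nan; return W
def proj(c,X):
    p=np.atleast_2d(X)@c['R'].T+c['t']; return np.c_[p[:,0]/p[:,2]*c['fx']+c['cx'],p[:,1]/p[:,2]*c['fy']+c['cy']]
E
python3 - <<'E'
from h import *
o=robot.get_obs();print({k:np.round(v,3) for k,v in o.items()})
ims=[]
for n in('top','side'):
    c=snap(n);print(n,c['fx'],(-c['R'].T@c['t']).round(3),c['R'].round(2).tolist())
    ims.append(c['image'])
    cv2.imwrite(f'pics/{n}0.png',cv2.resize(c['image'][...,::-1],(800,600)))
E
```

```text
{'time': np.float64(0.0), 'q': array([-1.516,  0.528,  1.434, -0.   ,  1.181, -0.178]), 'joint_velocities': array([-0.   ,  0.001, -0.001,  0.001,  0.001,  0.001]), 'joint_torque': array([  0.   , -44.004, -17.659,   0.063,   0.058,  -0.   ]), 'position': array([ 0.145, -0.607,  0.23 ]), 'tool_rot': array([ 0.993,  0.117,  0.   , -0.001]), 'ft_force': array([-0.851,  0.521, -0.337]), 'moment': array([-0.025,  0.053, -0.025]), 'grip_force': np.float64(0.0), 'grip_width': np.float64(0.087)}
top 445.2559480039386 [0.402 0.009 1.471] [[-0.03, -1.0, -0.02], [-0.99, 0.03, -0.12], [0.12, 0.02, -0.99]]
side 411.99024350605816 [0.413 0.979 0.776] [[-0.99, -0.14, -0.02], [-0.07, 0.56, -0.82], [0.13, -0.81, -0.57]]
```

View pics/top0.png

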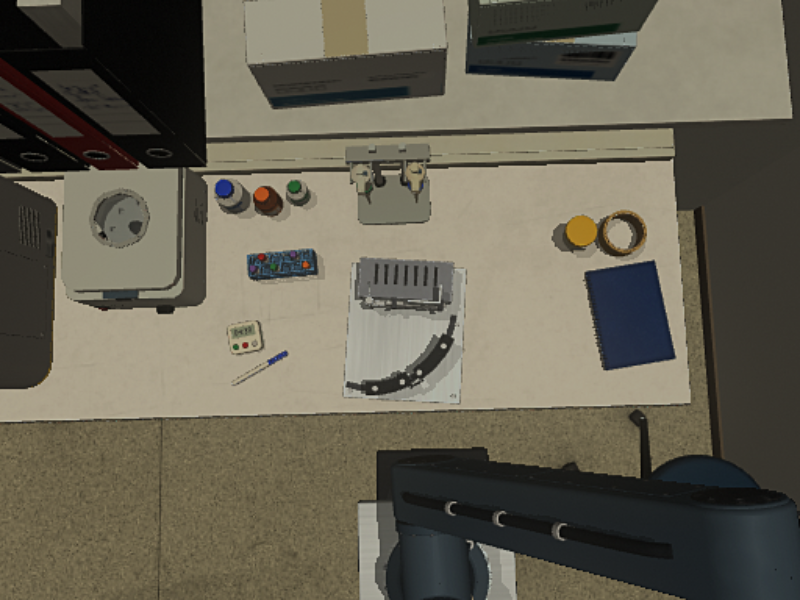

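View pics/side0.png

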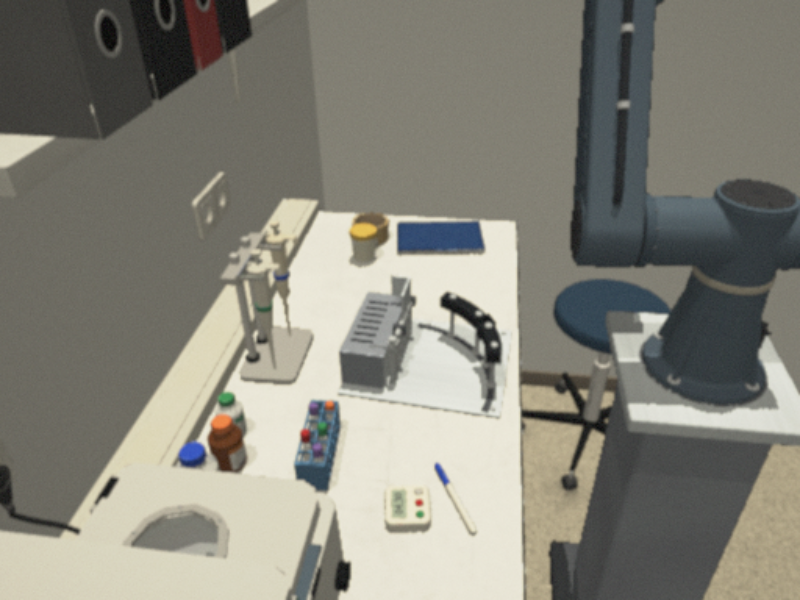

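Top view: the box is at about (405,283) and the gate with thumb plate runs along its front edge, row ~303. The black keeper arc runs from (455,320) to (350,387). The side view shows the same, with the thumb plate at about (402,290). Next I measure the gate and keeper from the top-camera depth.

```bash
python3 - <<'E'
from h import *
c=dict(np.load('pics/top.npz')); W=cloud(c)
im=c['image'];hsv=cv2.cvtColor(im,cv2.COLOR_RGB2HSV)
roi=np.zeros((384,512),bool);roi[155:265,210:305]=1
z=W[...,2]
for lo,hi,nm in((.065,.088,'roof'),(.1,.15,'thumb')):
    m=roi&(z>lo)&(z<hi)&(hsv[...,2]>60 if nm=='roof' else True)
    n,l,s,_=cv2.connectedComponentsWithStats(m.astype(np.uint8))
    for i in range(1,n):
        if s[i,4]>8:
            p=W[l==i];r=cv2.minAreaRect(p[:,:2].astype(np.float32)*1000)
            print(nm,s[i],np.round(r[0],1),np.round(r[1],1),r[2].__round__(1),p[:,2].mean().round(3))
m=roi&(z>.065)&(z<.11)&(hsv[...,2]<60);m[:200]&=False|(np.arange(512)>280)[None]
p=W[m];A=np.c_[2*p[:,:2],np.ones(len(p))];s=np.linalg.lstsq(A,(p[:,:2]**2).sum(1),rcond=None)[0]
print('keeper circle',s[:2],np.sqrt(s[2]+s[0]**2+s[1]**2),len(p),p[:,2].mean())
cr=cv2.resize(im[155:263,205:309,::-1],None,fx=5.5,fy=5.5,interpolation=cv2.INTER_CUBIC)
cv2.imwrite('pics/crop1.png',cv2.convertScaleAbs(cr,alpha=1.3))
c=dict(np.load('pics/side.npz'))
cv2.imwrite('pics/crop2.png',cv2.resize(c['image'][170:270,210:335,::-1],None,fx=6,fy=6,interpolation=cv2.INTER_CUBIC))
E
```

```text
roof [ 229  165   61   28 1282] [601.  47.] [190.2  81.3] 85.4 0.081
roof [239 192   9   4  31] [553.   99.3] [26.  10.8] 87.9 0.077
roof [266 195   9   2   9] [542.9  14.6] [25.2  2.2] 80.6 0.084
thumb [261 182  22  14  79] [549.6   3.5] [32.4 71.6] 25.0 0.133
thumb [234 190   5   5  16] [555.9 119.9] [10.9 11.2] 57.2 0.104
thumb [282 220   5   5  11] [459.3 -26.4] [12.3 12.1] 89.3 0.102
thumb [255 242   7   6  15] [390.   56.7] [17.3 12.9] 44.0 0.101
thumb [239 245   6   8  15] [383.1 107.6] [10.4 25.2] 67.0 0.103
keeper circle [0.49788034 0.08570457] 0.11215262814414823 476 0.09662267831839795
```

View pics/crop1.png

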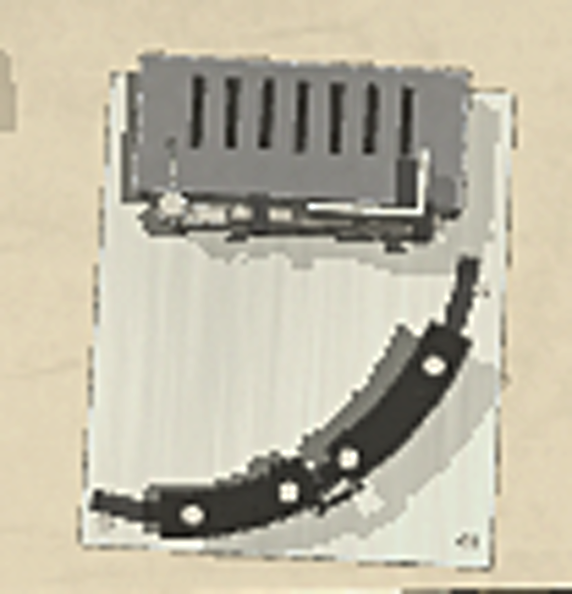

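View pics/crop2.png

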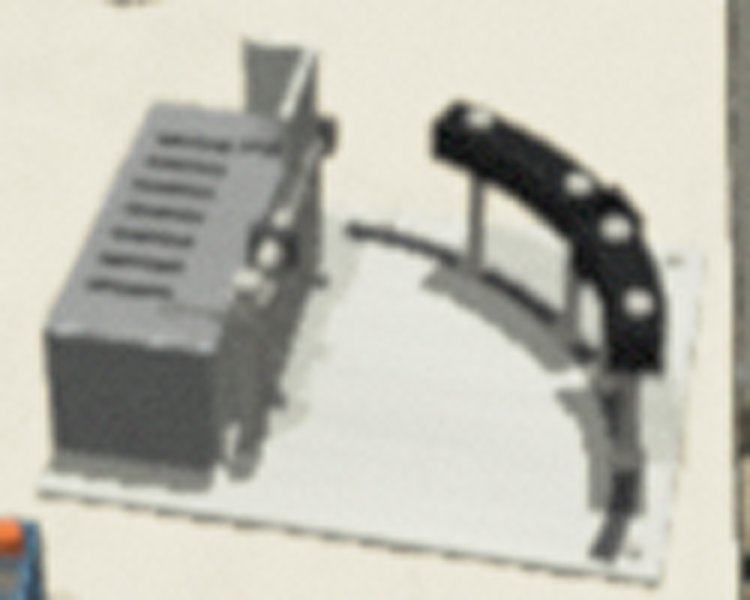

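Crop1: hinge post head at (172,203). The thumb L has its corner at about (425,212), long leg end at (308,207) and short leg end at (425,150). The notch is a gap in the keeper at about (318,472), between the pillar heads (290,492) and (348,458), with the proud step on its left at ~(270,462).

```bash
cat >> h.py <<'E'
def ray(c,px,z):
    d=np.array([(px[0]-c['cx'])/c['fx'],(px[1]-c['cy'])/c['fy'],1])@c['R']; o=-c['R'].T@c['t']
    return o+d*(z-o[2])/d[2]
E
python3 - <<'E'
from h import *
c=dict(np.load('pics/top.npz'))
f=lambda u,v,z:ray(c,(205+(u+.5)/5.5-.5,155+(v+.5)/5.5-.5),z)
d={k:f(*a) for k,a in dict(hinge=(172,203,.104),corner=(425,212,.139),longend=(308,207,.139),shortend=(425,150,.139),notchmouth=(312,468,.096),notchdeep=(322,482,.096),p1=(290,492,.1),p2=(348,458,.1),pA=(434,364,.1),pB=(193,514,.1),roofBL=(142,55,.08),roofBR=(470,72,.08)).items()}
h=d['hinge']
for k,v in d.items():print(k,v.round(4))
yaw=np.arctan2(d['corner'][0]-d['longend'][0],-(d['corner'][1]-d['longend'][1]));r=d['roofBR']-d['roofBL'];y2=np.arctan2(r[0],-r[1])
P=np.array([d[k][:2] for k in('p1','p2','pA','pB')])
s=np.linalg.lstsq(np.c_[2*P,np.ones(4)],(P**2).sum(1),rcond=None)[0];print('pillar circle',s[:2],np.sqrt(s[2]+s[:2]@s[:2]))
print(yaw,y2)
for k in d:
    e=d[k][:2]-h[:2];y=y2;x=e@[np.cos(y),np.sin(y)];yy=e@[-np.sin(y),np.cos(y)]
    print(k,'box',round(x,4),round(yy,4),'r',np.hypot(x,yy).round(4),'a',np.arctan2(-x,-yy).round(3))
E
```

```text
hinge [0.5574 0.1196 0.104 ]
corner [ 0.5445 -0.0216  0.139 ]
longend [0.5491 0.0423 0.139 ]
shortend [ 0.5787 -0.0227  0.139 ]
notchmouth [0.4074 0.0448 0.096 ]
notchdeep [0.3995 0.0394 0.096 ]
p1 [0.3945 0.0572 0.1   ]
p2 [0.4124 0.0245 0.1   ]
pA [ 0.4632 -0.0249  0.1   ]
pB [0.3837 0.1114 0.1   ]
roofBL [0.6465 0.1373 0.08  ]
roofBR [ 0.631  -0.0513  0.08  ]
pillar circle [0.55102545 0.11783577] 0.16750873544311645
-0.0711339022233122 -0.08178028623859872
hinge box 0.0 0.0 r 0.0 a -3.142
corner box -0.0013 -0.1418 r 0.1418 a 0.009
longend box -0.002 -0.0777 r 0.0778 a 0.025
shortend box 0.0329 -0.1401 r 0.1439 a -0.231
notchmouth box -0.1434 -0.0868 r 0.1676 a 1.026
notchdeep box -0.1508 -0.0928 r 0.1771 a 1.019
p1 box -0.1573 -0.0755 r 0.1745 a 1.123
p2 box -0.1368 -0.1066 r 0.1734 a 0.909
pA box -0.082 -0.1517 r 0.1725 a 0.496
pB box -0.1724 -0.0223 r 0.1738 a 1.442
roofBL box 0.0874 0.0249 r 0.0908 a -1.849
roofBR box 0.0874 -0.1643 r 0.1861 a -0.489
```

Request:
send_rows(increments=[0, 0, 0.118, 1.75, 2.53, 0, 0, 0, 0, 0.118, 1.75, 2.53, 0, 0, 0, 0, 0.118, 1.75, 2.53, 0, 0, 0, 0, 0.118, 1.75, 2.53, 0, 0, 0, 0, 0.118, 1.75, 2.53, 0, 0, 0, 0, 0.118, 1.75, 2.53, 0, 0, 0, 0, 0.118, 1.75, 2.53, 0, 0, 0, 0, 0.118, 1.75, 2.53, 0, 0, 0, 0, 0.118, 1.75, 2.53, 0, 0, 0, 0, 0.118, 1.75, 2.53, 0, 0, 0, 0, 0.118, 1.75, 2.53, 0, 0, 0, 0, 0.118, 1.75, 2.53, 0, 0, 0, 0, 0.118, 1.75, 2.53, 0, 0, 0, 0, 0.118, 1.75, 2.53, 0, 0, 0, 0, 0.118, 1.75, 2.53, 0, 0, 0, 0, 0.118, 1.75, 2.53, 0, 0, 0, 0, 0.118, 1.75, 2.53, 0, 0, 0, 0, 0.118, 1.75, 2.53, 0, 0, 0, 0, 0.118, 1.75, 2.53, 0, 0, 0, 0, 0.118, 1.75, 2.53, 0, 0], newtons=40)

```text
time: 1.77
position: [0.4952, -0.1004, 0.2303]
tool_rot: [0.268, 0.964, 0.0, -0.0]
ft_force: [0.5, -0.1, 0.4]
grip_width: 0.0001
grip_force: 0.0
```

Request:
send_rows(increments=[0, 0, 0.118, 1.75, 2.53, 0, 0, 0, 0, 0.118, 1.75, 2.53, 0, 0, 0, 0, 0.118, 1.75, 2.53, 0, 0, 0, 0, 0.118, 1.75, 2.53, 0, 0, 0, 0, 0, 0, 0, 0, 0, 0, 0, 0, 0, 0, 0, 0, 0, 0, 0, 0, 0, 0, 0])

```text
time: 2.35
position: [0.564, -0.0008, 0.23]
tool_rot: [0.038, 0.999, -0.0, -0.001]
ft_force: [-0.1, -0.1, 0.2]
grip_width: 0.0007
grip_force: 0.0
```

```bash
python3 - <<'E'
from h import *
from scipy.spatial.transform import Rotation as Ro
o=robot.get_obs();R=Ro.from_quat(o['tool_rot']).as_matrix();print(o['time'],o['position'],'psi',np.arctan2(R[1,0],R[0,0]),R[:,2].round(3),o['q'].round(2),o['grip_width'])
c=snap('wrist');W=cloud(c);z=W[...,2]
m=((z>.125)&(z<.155)).astype(np.uint8)
n,l,s,_=cv2.connectedComponentsWithStats(m)
for i in range(1,n):
    if s[i,4]>50:p=W[l==i];print(s[i],p.min(0).round(4),p.max(0).round(4),cv2.minAreaRect(p[:,:2].astype(np.float32)*1000))
cv2.imwrite('pics/w1.png',cv2.resize(c['image'][...,::-1],(800,600)))
E
```

```text
2.35 [ 0.56404208 -0.00082531  0.22999192] psi 3.0654043324613367 [-0.002 -0.    -1.   ] [-0.2   0.45  1.59 -0.    1.11 -1.69] 0.0007184892275739688
[ 226  165   88   51 1184] [ 0.5414 -0.025   0.125 ] [0.5781 0.042  0.1402] ((561.9705810546875, 8.563531875610352), (64.71404266357422, 36.87236404418945), 85.40807342529297)
```

View pics/w1.png

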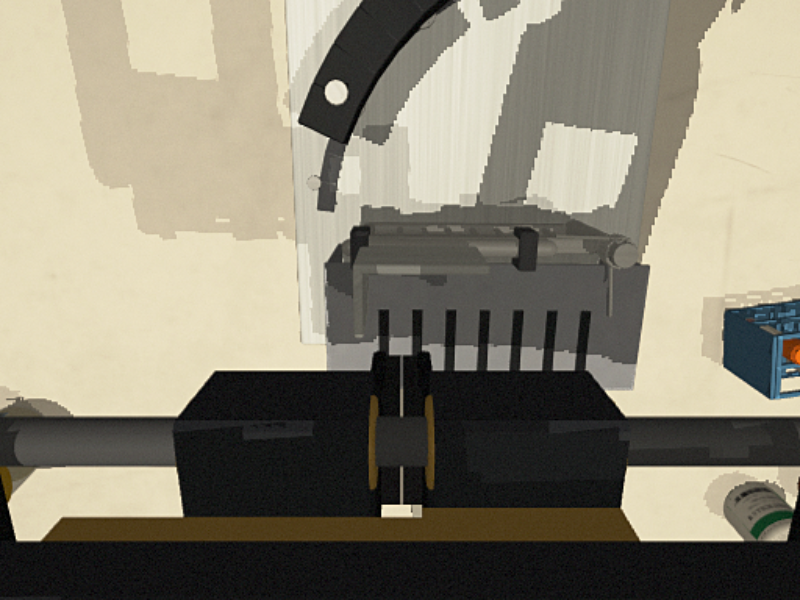

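Wrist view: thumb L corner at (360,262), hinge head at (622,252), and the fingers (400,360) come down inside the L. Gaps are about 4 and 6 mm, so I descend.

Request:
send_rows(increments=[0, 0, 0, 0, 0, -2.2, 0, 0, 0, 0, 0, 0, -2.2, 0, 0, 0, 0, 0, 0, -2.2, 0, 0, 0, 0, 0, 0, -1.6, 0, 0, 0, 0, 0, 0, -1.6, 0, 0, 0, 0, 0, 0, -1.4, 0, 0, 0, 0, 0, 0, 0, 0, 0, 0, 0, 0, 0, 0, 0, 0, 0, 0, 0, 0, 0, 0])

```text
time: 3.15
position: [0.5651, -0.0016, 0.1193]
tool_rot: [0.039, 0.999, -0.0, 0.0]
ft_force: [0.5, 0.6, -0.3]
grip_width: 0.0003
grip_force: 0.0
```

```bash
cat > plan.py <<'E'
import numpy as np
H=np.array([.5555,.1185]);yaw=-.078
def pos(a,r,n):
    v=np.array([-np.sin(a)*r+np.cos(a)*n,-np.cos(a)*r-np.sin(a)*n])
    c,s=np.cos(yaw),np.sin(yaw);return H+np.array([c*v[0]-s*v[1],s*v[0]+c*v[1]])
E
python3 - <<'E'
from plan import *
for a in np.arange(0,1.21,.1):print(round(a,2),pos(a,.118,.012).round(4), (pos(a+.1,.118,.012)-pos(a,.118,.012)).round(4)*100)
E
```

```text
0.0 [ 5.583e-01 -1.000e-04] [-1.19  0.03]
0.1 [5.464e-01 2.000e-04] [-1.18  0.15]
0.2 [0.5347 0.0017] [-1.16  0.27]
0.3 [0.5231 0.0044] [-1.12  0.38]
0.4 [0.5119 0.0082] [-1.08  0.49]
0.5 [0.5011 0.0131] [-1.02  0.6 ]
0.6 [0.4908 0.0191] [-0.96  0.7 ]
0.7 [0.4812 0.026 ] [-0.89  0.79]
0.8 [0.4724 0.0339] [-0.8   0.87]
0.9 [0.4643 0.0426] [-0.71  0.95]
1.0 [0.4572 0.0521] [-0.61  1.01]
1.1 [0.4511 0.0622] [-0.51  1.07]
1.2 [0.446 0.073] [-0.4   1.12]
```

Request:
send_rows(increments=[0, 0, 0, -0.35, 0.05, 0, 0, 0, 0, 0, -0.35, 0.05, 0, 0, 0, 0, -0.05, -0.6, 0.0, 0, 0, 0, 0, -0.05, -0.6, 0.03, 0, 0, 0, 0, -0.05, -0.59, 0.06, 0, 0, 0, 0, -0.05, -0.59, 0.09, 0, 0, 0, 0, -0.05, -0.58, 0.12, 0, 0, 0, 0, -0.05, -0.58, 0.15, 0, 0, 0, 0, -0.05, -0.56, 0.18, 0, 0, 0, 0, -0.05, -0.56, 0.2, 0, 0, 0, 0, -0.05, -0.55, 0.23, 0, 0, 0, 0, -0.05, -0.53, 0.26, 0, 0, 0, 0, 0, 0, 0, 0, 0, 0, 0, 0, 0, 0, 0, 0])

```text
time: 4.32
position: [0.5028, 0.0124, 0.1198]
tool_rot: [0.283, 0.959, -0.0, 0.003]
ft_force: [3.4, -4.2, 0.3]
grip_width: 0.0001
grip_force: 2.5
```

```bash
cat > st.py <<'E'
from h import *
from plan import *
from scipy.spatial.transform import Rotation as Ro
o=robot.get_obs();R=Ro.from_quat(o['tool_rot']).as_matrix();p=np.array(o['position'])
e=p[:2]-H;psi=np.arctan2(R[1,0],R[0,0])
th=(np.arctan2(e[1],e[0])-yaw); v=np.hypot(*e)
a=np.arctan2(-np.cos(th),-np.sin(th))+np.arcsin(.012/v)
print('t',o['time'].round(2),'p',p.round(4),'a_est',a.round(3),'r',np.sqrt(v*v-.012**2).round(4),'a_tool',((yaw+np.pi-psi+3)%(2*np.pi)-3).round(3))
g=np.array([-np.sin(a),-np.cos(a)]);c,s=np.cos(yaw),np.sin(yaw);g=np.array([c*g[0]-s*g[1],s*g[0]+c*g[1]])
n=np.array([-g[1],g[0]]);f=np.array(o['ft_force'])
print('F along gate',(f[:2]@g).round(2),'F normal(box side +)',(f[:2]@n).round(2),'Fz',f[2].round(2),'g',g.round(3),'n',n.round(3))
E
python3 st.py
```

```text
Traceback (most recent call last):
  File "st.py", line 8, in <module>
    print('t',o['time'].round(2),'p',p.round(4),'a_est',a.round(3),'r',np.sqrt(v*v-.012**2).round(4),'a_tool',((yaw+np.pi-psi+3)%(2*np.pi)-3).round(3))
              ^^^^^^^^^^^^^^^
AttributeError: 'float' object has no attribute 'round'
```

Request:
send_rows(increments=[0, 0, -0.05, -0.51, 0.3, 0, 0, 0, 0, -0.05, -0.51, 0.3, 0, 0, 0, 0, -0.05, -0.48, 0.35, 0, 0, 0, 0, -0.05, -0.48, 0.35, 0, 0, 0, 0, -0.05, -0.45, 0.39, 0, 0, 0, 0, -0.05, -0.44, 0.4, 0, 0, 0, 0, -0.05, -0.4, 0.43, 0, 0, 0, 0, 0, 0, 0, 0, 0, 0, 0, 0, 0, 0, 0, 0])

```text
time: 5.07
position: [0.4701, 0.0374, 0.1197]
tool_rot: [0.445, 0.895, 0.0, 0.003]
ft_force: [2.8, -5.8, 2.0]
grip_width: 0.0006
grip_force: 3.2
```

```bash
sed -i "s/o\['time'\].round(2)/o['time']/" st.py; python3 st.py; python3 - <<'E'
from h import *
c=snap('wrist')
cv2.imwrite('pics/w2.png',cv2.resize(c['image'][...,::-1],(800,600)))
E
```

```text
t 5.0667 p [0.4701 0.0374 0.1197] a_est 0.835 r 0.1172 a_tool 0.845
F along gate 1.34 F normal(box side +) 6.23 Fz 1.97 g [-0.792 -0.611] n [ 0.611 -0.792]
```

View pics/w2.png

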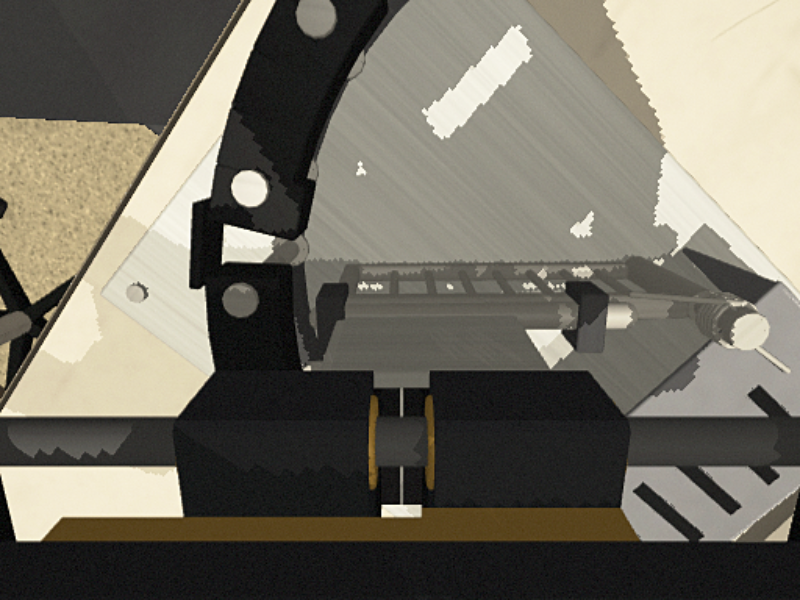

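Wrist view: the notch is clearly visible, mouth corners about (303,238) and (297,264), inner end at (222,226)–(222,262). The proud step is above it at (310,180–235), and the gate lies at row ~310, short of the notch.

```bash
python3 - <<'E'
from h import *
from plan import *
c=dict(np.load('pics/wrist.npz'))
def ang(px,z):
    w=ray(c,((px[0]+.5)*.64-.5,(px[1]+.5)*.64-.5),z);e=w[:2]-H
    x=e@[np.cos(yaw),np.sin(yaw)];y=e@[-np.sin(yaw),np.cos(yaw)]
    return w.round(4),np.hypot(x,y).round(4),np.arctan2(-x,-y).round(3)
for px,z in(((303,238),.096),((297,264),.096),((222,226),.096),((213,263),.096),((749,330),.104)):print(px,ang(px,z))
for a in(.85,.95,1.0,1.03,1.05):print(a,pos(a,.118,.012).round(4))
E
```

```text
(303, 238) (array([0.4172, 0.0539, 0.096 ]), np.float64(0.1526), np.float64(1.056))
(297, 264) (array([0.4206, 0.0453, 0.096 ]), np.float64(0.1535), np.float64(0.996))
(222, 226) (array([0.3937, 0.0411, 0.096 ]), np.float64(0.1794), np.float64(1.047))
(213, 263) (array([0.3979, 0.0286, 0.096 ]), np.float64(0.1815), np.float64(0.974))
(749, 330) (array([0.5538, 0.1201, 0.104 ]), np.float64(0.0024), np.float64(2.239))
0.85 [0.4682 0.0382]
0.95 [0.4607 0.0473]
1.0 [0.4572 0.0521]
1.03 [0.4553 0.0551]
1.05 [0.454  0.0571]
```

Request:
send_rows(increments=[0, 0, -0.04, -0.31, 0.36, 0, 0, 0, 0, -0.04, -0.3, 0.37, 0, 0, 0, 0, 0, -0.17, -0.11, 0, 0, 0, 0, 0, -0.17, -0.11, 0, 0, 0, 0, 0, -0.17, -0.11, 0, 0, 0, 0, 0, -0.17, -0.11, 0, 0, 0, 0, 0, -0.17, -0.11, 0, 0, 0, 0, 0, 0, 0, 0, 0, 0, 0, 0, 0, 0, 0, 0])

```text
time: 5.87
position: [0.4569, 0.0391, 0.1198]
tool_rot: [0.481, 0.877, 0.001, 0.004]
ft_force: [4.1, -4.9, 1.4]
grip_width: 0.0006
grip_force: 3.1
```

```bash
python3 st.py
```

```text
t 5.8667 p [0.4569 0.0391 0.1198] a_est 0.91 r 0.126 a_tool 0.926
F along gate -0.7 F normal(box side +) 6.29 Fz 1.38 g [-0.835 -0.551] n [ 0.551 -0.835]
```

Request:
send_rows(increments=[0, 0, 0, -0.1, -0.06, 0, 0, 0, 0, 0, -0.1, -0.06, 0, 0, 0, 0, 0, 0, 0, 0, 0, 0, 0, 0, 0, 0, 0, 0])

```text
time: 6.2
position: [0.4554, 0.0381, 0.1198]
tool_rot: [0.481, 0.877, 0.001, 0.005]
ft_force: [5.3, -3.8, -0.6]
grip_width: 0.0003
grip_force: 2.9
```

```bash
python3 st.py
```

```text
t 6.2 p [0.4554 0.0381 0.1198] a_est 0.909 r 0.1278 a_tool 0.926
F along gate -2.35 F normal(box side +) 6.06 Fz -0.64 g [-0.835 -0.551] n [ 0.551 -0.835]
```

Request:
send_rows(increments=[0, 0, 0, -0.1, -0.07, 0, 0, 0, 0, 0, -0.06, -0.04, 0, 0, 0, 0, 0, 0, 0, 0, 0])

```text
time: 6.45
position: [0.4538, 0.037, 0.1198]
tool_rot: [0.481, 0.877, 0.001, 0.005]
ft_force: [6.0, -3.8, 0.5]
grip_width: 0.0003
grip_force: 2.8
```

```bash
python3 st.py;python3 - <<'E'
from plan import *
for a in (.91,.93,.95,.97,.99,1.01,1.03,1.05,1.07):print(a,((pos(a+.02,.1295,.012)-pos(a,.1295,.012))*100).round(3))
E
```

```text
t 6.45 p [0.4538 0.037  0.1198] a_est 0.909 r 0.1297 a_tool 0.926
F along gate -2.94 F normal(box side +) 6.46 Fz 0.54 g [-0.835 -0.551] n [ 0.551 -0.835]
0.91 [-0.161  0.205]
0.93 [-0.156  0.208]
0.95 [-0.152  0.211]
0.97 [-0.148  0.214]
0.99 [-0.144  0.217]
1.01 [-0.139  0.22 ]
1.03 [-0.135  0.222]
1.05 [-0.13   0.225]
1.07 [-0.126  0.228]
```

Now sweep while pressed lightly outward.

Request:
send_rows(increments=[0, 0, -0.02, -0.17, 0.2, 0, 0, 0, 0, -0.02, -0.16, 0.21, 0, 0, 0, 0, -0.02, -0.15, 0.21, 0, 0, 0, 0, -0.02, -0.15, 0.21, 0, 0, 0, 0, 0, 0, 0, 0, 0])

```text
time: 6.87
position: [0.4465, 0.0454, 0.1198]
tool_rot: [0.516, 0.857, 0.001, 0.004]
ft_force: [4.5, -5.5, 1.5]
grip_width: 0.0006
grip_force: 3.1
```

```bash
python3 st.py
```

```text
t 6.8667 p [0.4465 0.0454 0.1198] a_est 0.994 r 0.1307 a_tool 1.006
F along gate -1.29 F normal(box side +) 7.02 Fz 1.52 g [-0.878 -0.479] n [ 0.479 -0.878]
```

Request:
send_rows(increments=[0, 0, 0, -0.13, -0.07, 0, 0, 0, 0, -0.01, -0.08, 0.1, 0, 0, 0, 0, -0.01, -0.08, 0.1, 0, 0, 0, 0, 0, 0, 0, 0, 0])

```text
time: 7.2
position: [0.4445, 0.0458, 0.1198]
tool_rot: [0.524, 0.852, 0.001, 0.005]
ft_force: [5.0, -8.9, 0.6]
grip_width: 0.0004
grip_force: 4.6
```

```bash
python3 st.py
```

```text
t 7.2 p [0.4445 0.0458 0.1198] a_est 1.004 r 0.1321 a_tool 1.025
F along gate -0.24 F normal(box side +) 10.24 Fz 0.57 g [-0.883 -0.47 ] n [ 0.47  -0.883]
```

Normal force rose to 10 N, above the ~7 N from the spring, so the bolt is at the stop. Now I push outward.

Request:
send_rows(increments=[0, 0, 0, -0.17, -0.13, 0, 0, 0, 0, 0, -0.2, -0.11, 0, 0, 0, 0, 0, -0.2, -0.11, 0, 0, 0, 0, 0, 0, 0, 0, 0])

```text
time: 7.53
position: [0.4385, 0.0425, 0.1198]
tool_rot: [0.524, 0.852, 0.001, 0.004]
ft_force: [4.0, -5.7, 1.0]
grip_width: 0.0005
grip_force: 3.9
```

```bash
python3 st.py
```

```text
t 7.5333 p [0.4385 0.0425 0.1198] a_est 1.003 r 0.139 a_tool 1.025
F along gate -0.89 F normal(box side +) 6.91 Fz 1.01 g [-0.882 -0.471] n [ 0.471 -0.882]
```

Request:
send_rows(increments=[0, 0, 0, -0.2, -0.11, 0, 0, 0, 0, 0, -0.2, -0.11, 0, 0, 0, 0, 0, -0.2, -0.11, 0, 0, 0, 0, 0, -0.2, -0.11, 0, 0, 0, 0, 0, 0, 0, 0, 0])

```text
time: 7.95
position: [0.4304, 0.0382, 0.1198]
tool_rot: [0.524, 0.852, 0.001, 0.004]
ft_force: [2.8, -5.7, 1.5]
grip_width: 0.0008
grip_force: 3.7
```

```bash
python3 st.py
```

```text
t 7.95 p [0.4304 0.0382 0.1198] a_est 1.003 r 0.1482 a_tool 1.025
F along gate 0.22 F normal(box side +) 6.32 Fz 1.52 g [-0.882 -0.47 ] n [ 0.47  -0.882]
```

Request:
send_rows(increments=[0, 0, 0, -0.1, -0.05, 0, 0, 0, 0, 0, -0.1, -0.05, 0, 0, 0, 0, 0, -0.1, -0.05, 0, 0, 0, 0, 0, -0.1, -0.05, 0, 0, 0, 0, 0, 0, 0, 0, 0])

```text
time: 8.37
position: [0.4272, 0.0364, 0.1198]
tool_rot: [0.524, 0.851, 0.002, 0.005]
ft_force: [5.1, -5.0, 0.7]
grip_width: 0.0006
grip_force: 3.3
```

```bash
python3 st.py; python3 - <<'E'
from h import *
c=snap('wrist')
cv2.imwrite('pics/w3.png',cv2.resize(c['image'][...,::-1],(800,600)))
E
```

```text
t 8.3667 p [0.4272 0.0364 0.1198] a_est 1.002 r 0.1519 a_tool 1.026
F along gate -2.16 F normal(box side +) 6.81 Fz 0.67 g [-0.882 -0.471] n [ 0.471 -0.882]
```

View pics/w3.png

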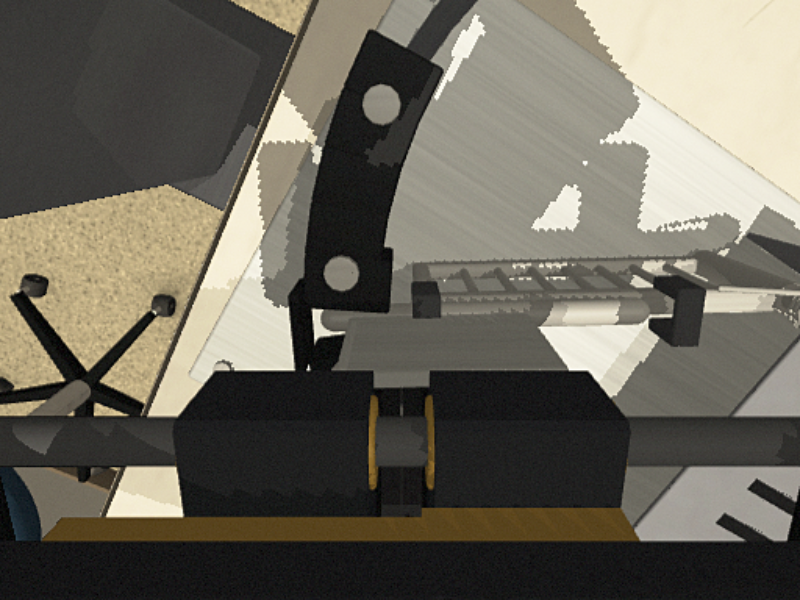

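The bolt tip (325,320) is inside the notch, below the step. I push on to the end stop.

Request:
send_rows(increments=[0, 0, 0, -0.1, -0.05, 0, 0, 0, 0, 0, -0.1, -0.05, 0, 0, 0, 0, 0, 0, 0, 0, 0, 0, 0, 0, 0, 0, 0, 0])

```text
time: 8.75
position: [0.4255, 0.0354, 0.1198]
tool_rot: [0.524, 0.851, 0.002, 0.005]
ft_force: [5.2, -5.1, -0.3]
grip_width: 0.0005
grip_force: 3.1
```

```bash
python3 st.py
```

```text
t 8.75 p [0.4255 0.0354 0.1198] a_est 1.002 r 0.1538 a_tool 1.026
F along gate -2.16 F normal(box side +) 6.92 Fz -0.32 g [-0.882 -0.471] n [ 0.471 -0.882]
```

Request:
send_rows(increments=[0, 0, 0, -0.1, -0.05, 0, 0, 0, 0, 0, -0.1, -0.05, 0, 0, 0, 0, 0, -0.1, -0.05, 0, 0, 0, 0, 0, 0, 0, 0, 0])

```text
time: 9.08
position: [0.4251, 0.0343, 0.1199]
tool_rot: [0.525, 0.851, 0.003, 0.007]
ft_force: [10.8, -0.5, -4.1]
grip_width: 0.0007
grip_force: 5.7
```

```bash
python3 st.py
```

```text
t 9.0833 p [0.4251 0.0343 0.1199] a_est 0.997 r 0.1548 a_tool 1.028
F along gate -9.29 F normal(box side +) 5.55 Fz -4.11 g [-0.879 -0.476] n [ 0.476 -0.879]
```

End stop reached (9 N). I ease off along the gate normal first, so friction doesn't drag the bolt back.

Request:
send_rows(increments=[0, 0, 0, 0.08, -0.1, 0, 0, 0, 0, 0, 0.08, -0.1, 0, 0, 0, 0, 0, 0.08, -0.1, 0, 0, 0, 0, 0, 0.08, -0.11, 0, 0, 0, 0, 0, 0.06, -0.13, 0, 0, 0, 0, 0, 0.06, -0.13, 0, 0, 0, 0, 0, 0.06, -0.13, 0, 0, 0, 0, 0, 0.06, -0.13, 0, 0, 0, 0, 0, 0, 0, 0, 0])

```text
time: 9.83
position: [0.4277, 0.0293, 0.1197]
tool_rot: [0.527, 0.85, 0.005, 0.003]
ft_force: [10.2, 21.3, 0.3]
grip_width: 0.0006
grip_force: 9.3
```

```bash
python3 st.py
```

```text
t 9.8333 p [0.4277 0.0293 0.1197] a_est 0.961 r 0.1553 a_tool 1.032
F along gate -19.55 F normal(box side +) -13.16 Fz 0.29 g [-0.862 -0.507] n [ 0.507 -0.862]
```

The fingers are wedged on the short leg: friction from 20 N of outward press. I back off toward the hinge.

Request:
send_rows(increments=[0, 0, 0, 0.13, 0.07, 0, 0, 0, 0, 0, 0.13, 0.07, 0, 0, 0, 0, 0, 0.13, 0.07, 0, 0, 0, 0, 0, 0, 0, 0, 0])

```text
time: 10.17
position: [0.4282, 0.0294, 0.1193]
tool_rot: [0.525, 0.851, 0.001, 0.001]
ft_force: [2.5, 6.9, 2.8]
grip_width: 0.0009
grip_force: 3.2
```

```bash
python3 st.py
```

```text
t 10.1667 p [0.4282 0.0294 0.1193] a_est 0.959 r 0.1549 a_tool 1.027
F along gate -5.64 F normal(box side +) -4.67 Fz 2.83 g [-0.861 -0.508] n [ 0.508 -0.861]
```

Request:
send_rows(increments=[0, 0, 0, 0.13, 0.08, 0, 0, 0, 0, 0, 0.13, 0.08, 0, 0, 0, 0, 0, 0.15, 0.02, 0, 0, 0, 0, 0, 0, 0, 0, 0])

```text
time: 10.5
position: [0.4311, 0.0298, 0.1185]
tool_rot: [0.525, 0.851, -0.0, -0.0]
ft_force: [0.1, -0.0, 0.0]
grip_width: 0.0002
grip_force: 0.0
```

```bash
python3 st.py
```

```text
t 10.5 p [0.4311 0.0298 0.1185] a_est 0.952 r 0.1523 a_tool 1.027
F along gate -0.07 F normal(box side +) 0.09 Fz 0.01 g [-0.857 -0.515] n [ 0.515 -0.857]
```

Free of contact. I raise straight up and check.

Request:
send_rows(increments=[0, 0, 0, 0, 0, 1, 0, 0, 0, 0, 0, 0, 2, 0, 0, 0, 0, 0, 0, 2.5, 0, 0, 0, 0, 0, 0, 2.5, 0, 0, 0, 0, 0, 0, 2.5, 0, 0, 0, 0, 2.5, -2, 1, 0, 0, 0, 0, 2.5, -2, 0, 0, 0, 0, 0, 2.5, -2, 0, 0, 0, 0, 0, 2.5, -2, 0, 0, 0, 0, 0, 0, 0, 0, 0])

```text
time: 11.33
position: [0.5366, -0.0546, 0.2339]
tool_rot: [0.526, 0.85, 0.0, 0.004]
ft_force: [-0.8, -0.2, 0.6]
grip_width: 0.0002
grip_force: 0.0
```

```bash
python3 st.py; python3 - <<'E'
from h import *
c=snap('wrist')
cv2.imwrite('pics/w4.png',cv2.resize(c['image'][...,::-1],(800,600)))
E
```

```text
t 11.3333 p [ 0.5366 -0.0546  0.2339] a_est 0.1 r 0.1737 a_tool 1.03
F along gate 0.38 F normal(box side +) -0.78 Fz 0.64 g [-0.177 -0.984] n [ 0.984 -0.177]
```

View pics/w4.png

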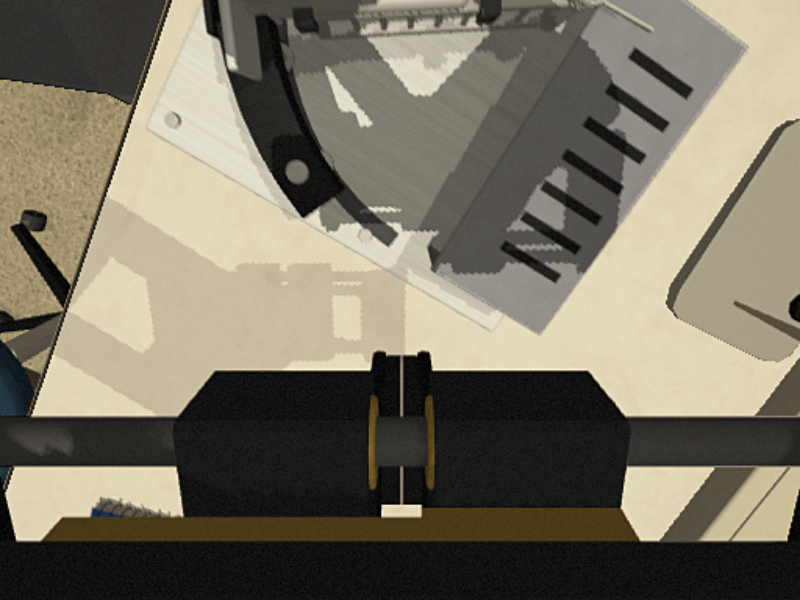

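The gate stays open on its own, top of the image, with the thumb plate over the notch at (240,40). One numeric check of the bolt travel before handing in.

```bash
python3 - <<'E'
from h import *
from plan import *
for n in('wrist','side','top'):
    c=snap(n);W=cloud(c).reshape(-1,3)
    e=W[:,:2]-H;x=e@[np.cos(yaw),np.sin(yaw)];y=e@[-np.sin(yaw),np.cos(yaw)]
    a=.975;r=-x*np.sin(a)-y*np.cos(a);q=x*np.cos(a)-y*np.sin(a)
    m=(W[:,2]>.115)&(W[:,2]<.145)&(r>.07)&(r<.2)&(abs(q-.01)<.04)
    if m.sum()>5:
        l=m&(q<.006);fit=np.polyfit(r[l],q[l],1) if l.sum()>8 else 0
        print(n,m.sum(),'r',np.percentile(r[m],[1,50,99]).round(4),'q',np.percentile(q[m],[1,99]).round(4),'slope',fit, 'leg r',np.median(r[m&(q>.012)]))
E
```

```text
wrist 1205 r [0.1095 0.1651 0.1697] q [0.0004 0.0326] slope [ 0.03867281 -0.004242  ] leg r 0.16536209423491927
side 209 r [0.1061 0.1434 0.1688] q [-0.0081  0.029 ] slope [ 0.00818649 -0.00543296] leg r 0.16618403060777517
top 13 r [0.106  0.1147 0.1251] q [-0.004   0.0007] slope [-0.02015229  0.00076042] leg r nan
  return _methods._mean(a, axis=axis, dtype=dtype,
  ret = ret.dtype.type(ret / rcount)
```

```bash
python3 -c "
from rig import robot
print(robot.hand_in())"
```

```text
the job is handed in; nothing more can be done
None
```

The gate is held open by its bolt, which was pushed to its end stop in the keeper's notch (about 30 mm of travel by camera); the arm is clear of everything, it never went near the other items, and the job was handed in after about 11.5 s of the 58 s.

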